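# Clip in the humidity probe and crack the sealed lid of a ball conditioning box

## Task

Spot-check the air in the ball conditioning box: take the humidity probe from its charging cradle, press it down into the two sprung clips in front of the lid until it has snapped fully home, and let go of it, keeping the lid shut meanwhile. Then take the lid by its handle, break it free from its sticky seal without letting it fly up, and finish still holding it steadily by the handle about 25 mm open at the front edge; the program ends while holding, and the other things on the bench stay where they are.

Things in the scene. Friction and masses are not known exactly. Their poses are not given: they have to be found in the camera images.
- box: Grey conditioning box fixed to the bench, 240 mm deep (own x), 280 mm wide (own y), rim 120 mm high, black gasket on it to 124 mm. Origin: centre of its underside, at bench height; own z up. Opening front = own -x face (roughly towards world -y); lid hinge along its own +x edge. Its two draw latches are already undone.
- clip (a point): Seat of the probe's axis: midway between two black fork clips on arms, 70 mm in front of the front wall, 125 mm above the bench. Axes as the box; the seated probe lies along own y. Forks (10 mm thick) stand 40 mm either side along own y, 70 mm free between them for fingers, open down to the bench. Slots open upward, 19 mm wide, floor 8 mm below this point.
- jaw_a: Orange sprung hinged jaw of the fork on the own +y side; origin on its pivot, 16 mm outward (own -x) of the seat and 30 mm below it. Its nose reaches over the slot just above the seated probe. Pressed straight down, the probe pushes the jaws outward and they snap back over it: both together resist with about 6 to 14 N, most with the probe's axis 10 to 18 mm above the seat.
- jaw_b: The same jaw on the own -y fork, 80 mm from the other. Jaws and fixed tines slant outward at the top, so each fork's mouth is about 30 mm wide where it begins, 34 mm above the seat (12 mm outward to 18 mm towards the box).
- probe: Wireless humidity probe: blue rod, diameter 16 mm, white bands, dark sensor head (13 mm thick); length 195 mm, about 90 g. Origin on its axis, own x towards the head: blue part from -90 to +70 mm, head to +105 mm. Origin within 8 mm of midway between the cradle supports at the start, axis level, 45 mm above the bench. It may lie either way round in the clips, its origin near the seat point.
- cradle: Black charging cradle fixed to the bench: base 130 x 70 x 10 mm with two V-shaped supports 45 mm either side of its middle (10 mm thick along the probe, tops about 47 mm above the bench), 80 mm free between them. Origin: centre of its underside; the probe lies along its own x.
- handle (a point): Lid handle: dark round steel bar, diameter 12 mm, 120 mm long, along its own y, on two 12 mm posts 54 mm either side of its middle. Origin at the middle of the bar, 36 mm above the lid's top, 174 mm above the bench with the lid shut; moves with the lid. Own x points to the hinge; the bar is 220 mm from the hinge line horizontally and 50 mm above it.
- lid: The lid: aluminium frame with a clear window, 250 x 290 x 14 mm, about 0.75 kg with its handle (varies by a quarter). Origin on the hinge line, level with the lid's underside, 124 mm above the bench; the shut lid reaches from there along its own -x, own y along the hinge.
- lid_front (a point): Middle of the lower front edge of the lid, 250 mm from the hinge line; 124 mm above the bench when shut.
- lid_angle (a joint): Lid angle in rad: 0 shut, grows as the front edge rises (0.10 = 25 mm open there). The sticky gasket bulb inside the front rim holds the lid with a peak of about 16 to 24 N upward at the handle, weight included, in the first 2 mm, then gives way suddenly and has let go by about 0.035 rad; from there the lid only weighs about 3 to 6 N at the handle. It falls towards shut when let go.
- weight: Bystander: steel calibration weight with a knob, 38 mm in diameter, 62 mm tall, origin at the centre of its underside.
- tkey: Bystander: T-handle socket key lying flat, red handle 100 mm long along own y, shaft 150 mm along own x; origin under the middle of the handle.
- ball_stand: Bystander: yellow 74 mm ball on a low black round foot (68 mm wide), one piece, 81 mm tall; origin at the centre of its underside.

How it is judged:
On the way, in this order (a step that is already met when the one before it is completed fails the run):
1. the probe is snapped home in both clips and let go, with the lid still shut (x of probe in the frame of clip between -0.004 and 0.004 m and z of probe in the frame of clip between -0.004 and 0.004 m and y of probe in the frame of clip between -0.022 and 0.022 m and angle between the x axis of probe and the y axis of clip, either way round below 0.06 rad and contact force between the fingers and probe below 0.2 N and value of joint lid_angle below 0.012 rad), for 0.3 s.
2. the lid is broken free from its seal and held by the handle (value of joint lid_angle between 0.048 and 0.18 rad and contact force between the fingers and lid above 1.5 N and distance between the grasp point and handle below 0.065 m), for 0.5 s.
At the end, for the whole second after the job is handed in: The lid stands still, held by the fingers on its handle, 12 to 45 mm open at the front edge (0.048 to 0.18 rad); the probe, untouched by the robot, lies in both clips: axis within 4 mm of its seat in height and sideways, 22 mm lengthwise, 3.4 degrees in direction (all of step 2 and velocity of joint lid_angle between -0.05 and 0.05 rad/s and x of probe in the frame of clip between -0.004 and 0.004 m and z of probe in the frame of clip between -0.004 and 0.004 m and y of probe in the frame of clip between -0.022 and 0.022 m and angle between the x axis of probe and the y axis of clip, either way round below 0.06 rad and contact force between each of the arm, the fingers and probe below 0.2 N); the arm keeps its last pose, push and grip.
It fails at once if the lid flies or is pulled open by more than about 70 mm at the front edge (value of joint lid_angle above 0.28 rad).
It fails at once if the lid is opened while the probe is not yet in its clips (value of joint lid_angle above 0.048 rad and distance between probe and clip above 0.035 m).
It fails at once if the calibration weight is disturbed (30 mm) (distance of weight from where it was at the start of the episode above 0.03 m).
It fails at once if the T-handle key is disturbed (30 mm) (distance of tkey from where it was at the start of the episode above 0.03 m).
It fails at once if the ball on its foot is disturbed (30 mm) (distance of ball_stand from where it was at the start of the episode above 0.03 m).
It also fails if it takes over 58 s, if anything falls off the work surface, if the arm or the gripper's body presses on something with over 40 N, if the wrist force passes 120 N, or if a joint passes its speed limit or range.

## Robot

A 6-joint arm with a two-finger parallel gripper is mounted at the origin on the work surface. World frame = base frame: x ahead of the robot, y to its left, z up, the work surface at z = 0. Lengths are in m, angles in rad, forces in N, time in s.
With the tool pointing down it reaches from about 0.35 to 0.975 m from the base axis. Payload 4.9 kg.
Tool frame: the origin (TCP) lies midway between the tips of the shut fingers; the grasp point (between the pads) lies 19 mm behind it (manip.pinch_z is the x of the grasp point in the tool frame, in m); x points along the fingers, y is the direction in which the jaws open and shut, and the axes are right-handed (so a half turn about x gives the same grasp; the last joint's range is limited). The gripper opens to 85 mm and grips with 20 to 120 N. Pads are 22 mm wide; open, the fingers measure 114 mm over their backs; the gripper's body (76 mm by 85 mm) begins 54 mm behind the grasp point. The pads swing forward as they close: fully open they stand 13 mm farther back than shut.
Start: joints at [-1.364, 0.053, 1.613, -0, 1.476, -0.119], TCP at [0.2, -0.592, 0.231] pointing down, gripper open.
Joint ranges: [-3.01, 3.01], [-1.01, 2.22], [0.06, 2.58], [-1.02, 4.17], [0.09, 2.62], [-3.14, 3.14]. Speed limits (rad/s): [2.57, 2.57, 3.14, 3.14, 3.14, 3.14].

## Interface

Orientations are given as a unit quaternion [w, x, y, z].
In Python, from plant import sensors, cams, workorder, manip gives the robot as it stands.
- The arm moves only by the tool drive_tool, never from a script. Its argument "series" is a list of rows, each an object of numbers: "x", "y", "z": the shift along the tool's x, y, z in units of 25 mm (1.0 is 25 mm); "ax", "ay", "az": the turn, a rotation vector about the tool's x, y, z in units of 5 degrees (1.0 is 5 degrees). A call has 1 to 5 rows; each row is the pose to reach, as a shift and turn from the pose commanded when the call began, along the tool's axes at that moment; what a row does not reach only later rows make up. A row lasts 1/12 s, in which the tool goes at most 41.7 mm and 7.16 degrees, less where a joint would pass 70% of its speed; a pose out of reach is approached as far as the arm can. A call with a gripper value outside its range is refused whole. "hand" is the opening, from 0 (shut) to 1 (fully open), set as the call begins (left out, the last holds). The fingers move at their own pace and stop on an object; the grip force is fixed at half the most. Time passes only in rows, so rows that repeat a pose let the fingers close. It gives the time, the measured TCP pose, the force and the opening at its end, in the units of the state.
- sensors.state(): the state, without advancing time (a new reading comes with each control period).
- cams.grab_frame(name): name is "scene" or "top" or "wrist"; returns a dict with "img" (420x560x3 uint8, blue, green, red), "camera_matrix" (3x3 intrinsics, pixels), "cam_to_world" (4x4, takes a point from camera to world coordinates). Camera axes: x right, y down, z forward; pixel columns grow to the right and rows downward; lengths in m; the calibration is good to about 2 mm. A picture is of the moment at which its call begins. There is no depth.
- workorder.job_done(): hands the job in, once; it reports no verdict.
The state is a dict: "time": time; "joint_pos": joint angles; "joint_vel": joint speeds; "joint_efforts": joint torques, N m; "tool_pos": TCP position; "tool_rot": TCP orientation; "contact_force": force on the tool from outside, world axes, zero at the start; "ft_torque": the same for the moment, N m; "gripper_width": opening from 0.0 (shut) to 1.0 (fully open).
Only numpy, scipy, OpenCV 4.12 (cv2) and the standard library are available. Lean on these libraries where they do the work, as an engineer would, in place of code of your own. Each camera call takes 0.05 s, during which the arm holds its last target.

## Working session

There is one attempt and no reset: what is moved stays moved. The work goes in short steps, Python scripts to look and compute and a tool call to move; the robot and the scene stay as the last step left them, time stands still between calls to the robot, and variables do not carry over. Pictures are saved under pics/ and viewed, and the job is handed in when it is done.

Besides the shell and the picture viewer there is one more tool, called by a JSON object that holds its "method" and its "body". drive_tool: Moves the arm, as the interface text tells. Its arguments: {"type":"object","properties":{"series":{"type":"array","items":{"type":"object","properties":{"x":{"type":"number"},"y":{"type":"number"},"z":{"type":"number"},"ax":{"type":"number"},"ay":{"type":"number"},"az":{"type":"number"}}}},"hand":{"type":"number"}},"required":["series"]}

```bash
ls; mkdir -p pics
cat > h.py <<'E'
import numpy as np, cv2
from plant import sensors, cams, workorder, manip
def grab(n,f):
    g=cams.grab_frame(n); cv2.imwrite('pics/'+f,g['img']); np.savez('pics/'+f+'.npz',**{k:np.array(v) for k,v in g.items()}); return g
def load(f):
    d=np.load('pics/'+f+'.npz'); return {k:d[k] for k in d}
def ray(g,u,v):
    K=g['camera_matrix'];T=g['cam_to_world']
    d=np.linalg.inv(K)@np.array([u,v,1.]);d=T[:3,:3]@d
    return T[:3,3],d
def onz(g,u,v,z):
    o,d=ray(g,u,v); return o+d*(z-o[2])/d[2]
def proj(g,p):
    T=np.linalg.inv(g['cam_to_world']);c=T[:3,:3]@np.asarray(p)+T[:3,3];q=g['camera_matrix']@c;return q[:2]/q[2]
def tri(g1,p1,g2,p2):
    o1,d1=ray(g1,*p1);o2,d2=ray(g2,*p2);d1=d1/np.linalg.norm(d1);d2=d2/np.linalg.norm(d2)
    A=np.stack([d1,-d2],1);s=np.linalg.lstsq(A,o2-o1,rcond=None)[0]
    a=o1+s[0]*d1;b=o2+s[1]*d2;return (a+b)/2,np.linalg.norm(a-b)
E
python3 - <<'E'
from h import *
np.set_printoptions(precision=4,suppress=True)
print(sensors.state(), manip.pinch_z)
for n in ['scene','top','wrist']:
    g=grab(n,n+'0.png'); print(n,g['camera_matrix'].round(1).tolist()); print(g['cam_to_world'])
E
```

```text
pics
{'time': 0.0, 'joint_pos': array([-1.364 ,  0.0533,  1.6143,  0.    ,  1.476 , -0.119 ]), 'joint_vel': array([-0.0003, -0.0005, -0.0011,  0.0002,  0.0003,  0.0014]), 'joint_efforts': array([  0.0016, -39.3681, -37.0173,  -0.0001,   0.0071,  -0.    ]), 'tool_pos': array([ 0.1999, -0.5915,  0.2301]), 'tool_rot': array([-0.114 , -0.6977, -0.1154,  0.6978]), 'contact_force': array([ 0.9651,  0.7458, -0.6097]), 'ft_torque': array([-0.042 , -0.0232, -0.0575]), 'gripper_width': 0.9997449843271308} -0.0187
scene [[428.7, 0.0, 290.5], [0.0, 428.7, 209.5], [0.0, 0.0, 1.0]]
[[-0.4067  0.5476 -0.7312  1.4178]
 [ 0.9135  0.2514 -0.3198  0.3183]
 [ 0.0087 -0.7981 -0.6025  0.7661]
 [ 0.      0.      0.      1.    ]]
top [[521.5, 0.0, 272.8], [0.0, 521.5, 212.8], [0.0, 0.0, 1.0]]
[[-0.0389 -0.9736  0.225   0.2981]
 [-0.9992  0.038  -0.0081 -0.0439]
 [-0.0007 -0.2251 -0.9743  1.5253]
 [ 0.      0.      0.      1.    ]]
wrist [[328.0, 0.0, 278.5], [0.0, 328.0, 215.5], [0.0, 0.0, 1.0]]
[[ 0.3199 -0.9002 -0.2954  0.2769]
 [-0.9475 -0.3046 -0.0976 -0.5648]
 [-0.0021  0.3111 -0.9504  0.3728]
 [ 0.      0.      0.      1.    ]]
```

View pics/scene0.png

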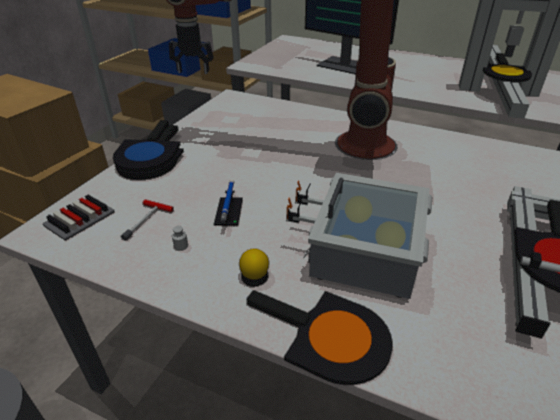

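View pics/top0.png

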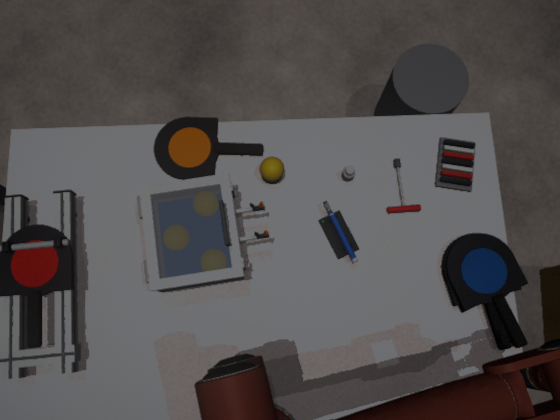

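View pics/wrist0.png

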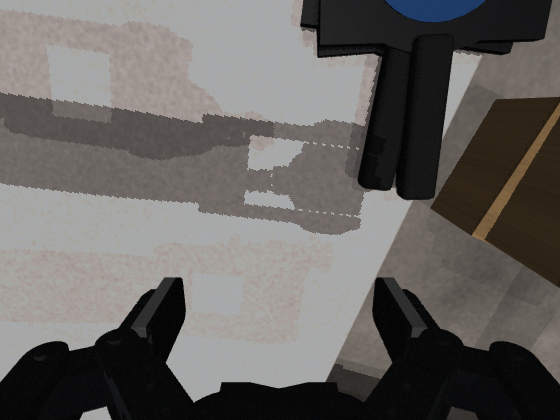

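The top view shows the probe in its cradle near (341,233), the clips' orange jaws near (262,206) and (266,234), and the handle near (225,222). The weight is near (349,172), the T-key near (403,208) and the ball near (272,169). I'll zoom in for accurate pixels.

Run:
```python
from h import *
t=load('top0.png')['img'];s=load('scene0.png')['img']
def crop(im,x0,y0,x1,y1,k,f):
    c=cv2.resize(im[y0:y1,x0:x1],None,fx=k,fy=k,interpolation=cv2.INTER_CUBIC);c=cv2.convertScaleAbs(c,alpha=1.5,beta=25);cv2.imwrite('pics/'+f,c)
crop(t,125,155,375,305,3.2,'tc.png'); crop(s,200,160,440,300,3.3,'sc.png')
for n,im in(('top',t),('scene',s)):
    h=cv2.cvtColor(im,cv2.COLOR_BGR2HSV)
    for nm,lo,hi in(('blue',(100,120,60),(125,255,255)),('orange',(3,150,90),(18,255,255)),('red',(0,150,80),(3,255,255)),('yel',(20,150,80),(32,255,255))):
        m=cv2.inRange(h,lo,hi);k,l,st,c=cv2.connectedComponentsWithStats(m)
        for i in range(1,k):
            if st[i,4]>5: print(n,nm,st[i].tolist(),c[i].round(1))
```

```text
top blue [329, 211, 4, 3, 7] [330.3 212.1]
top blue [330, 215, 26, 44, 235] [342.6 236.3]
top blue [461, 248, 46, 45, 1592] [483.7 270.5]
top orange [168, 127, 42, 40, 1298] [189. 147.]
top red [444, 151, 30, 8, 98] [458.7 154.7]
top red [442, 170, 30, 8, 104] [456.4 173.5]
top red [388, 205, 33, 7, 146] [404.1 208.1]
top red [30, 240, 10, 2, 14] [ 34.9 240.6]
top red [11, 247, 47, 40, 1485] [ 34.1 265.5]
top yel [261, 157, 22, 21, 353] [271.4 167.1]
scene blue [209, 8, 4, 3, 6] [210.5   8.7]
scene blue [149, 50, 4, 5, 7] [150.6  52.3]
scene blue [157, 50, 5, 4, 6] [158.8  51.8]
scene blue [157, 54, 4, 5, 9] [158.6  55.8]
scene blue [150, 56, 7, 6, 12] [152.5  58.5]
scene blue [181, 56, 3, 8, 11] [182.5  59.3]
scene blue [156, 59, 12, 13, 47] [161.3  65.4]
scene blue [167, 58, 8, 8, 22] [170.5  61.9]
scene blue [152, 63, 4, 5, 8] [153.6  64.8]
scene blue [179, 65, 7, 11, 21] [182.9  70.7]
scene blue [165, 68, 12, 6, 21] [171.1  70.9]
scene blue [124, 142, 40, 19, 600] [143.8 150.9]
scene blue [222, 182, 11, 28, 135] [227.8 196.6]
scene blue [222, 210, 6, 3, 11] [224.3 211.2]
scene orange [309, 310, 63, 53, 2571] [339.7 336.3]
scene red [80, 198, 20, 12, 81] [ 89.8 203.8]
scene red [143, 200, 29, 10, 112] [157.  204.7]
scene red [61, 208, 20, 13, 89] [ 70.8 214.2]
scene red [534, 238, 26, 26, 506] [548.8 249.5]
scene yel [492, 66, 31, 10, 220] [507.2  70.5]
scene yel [240, 249, 28, 25, 553] [253.5 261.1]
```

View pics/tc.png

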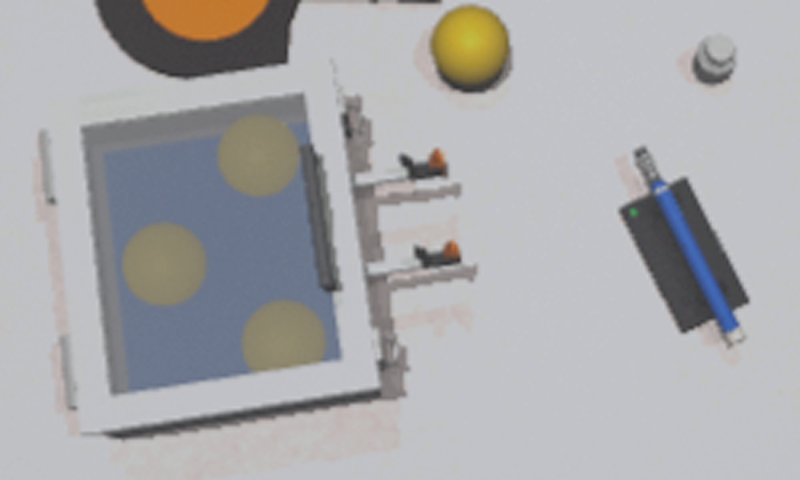

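View pics/sc.png

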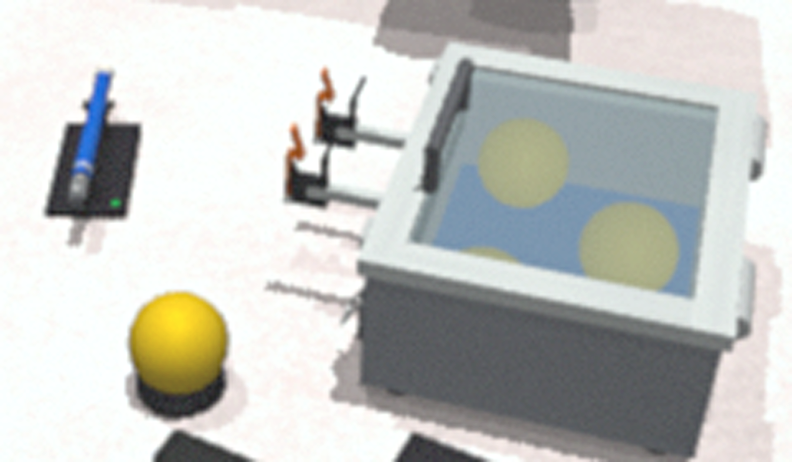

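Run:
```python
from h import *
np.set_printoptions(precision=4,suppress=True)
t=load('top0.png');s=load('scene0.png')
T=lambda x,y:(125+x/3.2,155+y/3.2)
S=lambda x,y:(200+x/3.3,160+y/3.3)
print('handle ends', tri(t,T(308,147),s,S(431,188)),tri(t,T(332,290),s,S(467,63)))
for a in ((308,147),(332,290)): print(onz(t,*T(*a),.176))
print('handle scene', onz(s,*S(431,188),.176), onz(s,*S(467,63),.176))
print('jaw tips',tri(t,T(438,153),s,S(295,128)),tri(t,T(453,243),s,S(324,72)))
for a in ((330,62),(382,388),(82,432)): print('lidc',onz(t,*T(*a),.138))
for a in ((448,45),(762,90),(362,262),(732,340)): print('lidc s',onz(s,*S(*a),.138))
# probe
print('probe ends', onz(t,*T(641,150),.045),onz(t,*T(736,338),.045),onz(s,*S(103,72),.045),onz(s,*S(77,195),.045))
h=cv2.cvtColor(t['img'],cv2.COLOR_BGR2HSV);m=cv2.inRange(h,(100,120,60),(125,255,255));m[:, :320]=0;m[:,370:]=0
p=np.argwhere(m)[:,::-1].astype(np.float32);l=cv2.fitLine(p,cv2.DIST_L2,0,.01,.01).ravel();print(l)
a=onz(t,l[2]-20*l[0],l[3]-20*l[1],.049);b=onz(t,l[2]+20*l[0],l[3]+20*l[1],.049);print(a,b,'ang',np.arctan2(*(a-b)[[1,0]]),np.degrees(np.arctan2(*(a-b)[[1,0]])))
print('cradle corners',[onz(t,*T(*q),.01)[:2] for q in((620,210),(686,179),(748,300),(684,332))])
print('ball',onz(t,271.4,167.1,.044),'weight',onz(t,*T(712,60),.04),'tkey',onz(t,404,208,.01))
```

```text
handle ends (array([0.6545, 0.0855, 0.1473]), np.float64(0.00337052492421277)) (array([0.526 , 0.0663, 0.172 ]), np.float64(0.004966898813438239))
[0.6475 0.0812 0.176 ]
[0.5261 0.0636 0.176 ]
handle scene [0.6894 0.0978 0.176 ] [0.5312 0.0703 0.176 ]
jaw tips (array([ 0.6421, -0.0256,  0.1585]), np.float64(0.00253325764430799)) (array([ 0.5643, -0.0355,  0.1586]), np.float64(0.0023547030519867774))
lidc [0.7328 0.0644 0.138 ]
lidc [0.4486 0.0268 0.138 ]
lidc [0.422  0.2751 0.138 ]
lidc s [0.4546 0.0312 0.138 ]
lidc s [0.4131 0.2805 0.138 ]
lidc s [0.7385 0.0687 0.138 ]
lidc s [0.7106 0.3106 0.138 ]
probe ends [ 0.6668 -0.211   0.045 ] [ 0.4909 -0.285   0.045 ] [ 0.4899 -0.2856  0.045 ] [ 0.6576 -0.2122  0.045 ]
[  0.4488   0.8936 342.2686 235.5785]
[ 0.6176 -0.2307  0.049 ] [ 0.5113 -0.2751  0.049 ] ang 0.39576080882846676 22.675424042554955
cradle corners [array([ 0.6189, -0.1919]), array([ 0.646 , -0.2551]), array([ 0.53  , -0.3043]), array([ 0.5028, -0.2436])]
ball [ 0.7798 -0.0574  0.044 ] weight [ 0.7516 -0.2828  0.04  ] tkey [ 0.6475 -0.4487  0.01  ]
```

```bash
cat >> h.py <<'E'
from scipy.spatial.transform import Rotation as R
def plan(x,y,z,barang_deg,pitch=0.):
    """target TCP, tool pointing down, jaws opening perpendicular to bar at barang (world yaw)"""
    st=sensors.state();q=st['tool_rot'];r=R.from_quat([q[1],q[2],q[3],q[0]]);best=None
    for s in(1,-1):
        a=np.radians(barang_deg+90*s);ty=np.array([np.cos(a),np.sin(a),0]);tx=np.array([0,0,-1.])
        M=R.from_matrix(np.stack([tx,ty,np.cross(tx,ty)],1));dv=(r.inv()*M).as_rotvec()
        if best is None or np.linalg.norm(dv)<np.linalg.norm(best): best=dv
    sh=r.inv().apply(np.array([x,y,z])-st['tool_pos'])
    print('t',round(st['time'],2),'tcp',st['tool_pos'].round(4),'F',st['contact_force'].round(1),'w',round(st['gripper_width'],3),'q',st['joint_pos'].round(2))
    print('shift units',(sh/.025).round(2),'turn units',(np.degrees(best)/5).round(2),'dist mm',round(np.linalg.norm(sh)*1e3))
E
python3 - <<'E'
from h import *
plan(.574,-.250,.15,22.7)
E
```

```text
t 0.15 tcp [ 0.2    -0.5916  0.2303] F [-0.   0.2 -0.4] w 1.0 q [-1.36  0.05  1.61  0.    1.48 -0.12]
shift units [  3.23  -8.15 -18.55] turn units [-0.81 -0.    0.02] dist mm 513
```

{"method": "drive_tool", "body": {"series": [{"x":0.5,"y":-0.7,"z":-1.5},{"x":1,"y":-1.4,"z":-3},{"x":1.5,"y":-2.1,"z":-4.5,"ax":-0.8},{"x":2,"y":-2.8,"z":-6,"ax":-0.8},{"x":2.5,"y":-3.4,"z":-7.4,"ax":-0.8}], "hand": 1}}

```text
schema error: expected keys x, y, z, ax, ay, az
```

{"method": "drive_tool", "body": {"series": [{"x":0.2,"y":-0.7,"z":-1.5},{"x":0.4,"y":-1.4,"z":-3},{"x":0.6,"y":-2.1,"z":-4.5},{"x":0.7,"y":-2.8,"z":-6},{"x":0.7,"y":-3.4,"z":-7.4}]}}

```text
schema error: expected keys x, y, z, ax, ay, az
```

Run:
```python
from h import *
plan(.574,-.250,.15,22.7)
```

```text
t 0.15 tcp [ 0.2    -0.5916  0.2303] F [-0.   0.2 -0.4] w 1.0 q [-1.36  0.05  1.61  0.    1.48 -0.12]
shift units [  3.23  -8.15 -18.55] turn units [-0.81 -0.    0.02] dist mm 513
```

All six keys are required in each row.

{"method": "drive_tool", "body": {"series": [{"x":0.5,"y":-0.6,"z":-1.4,"ax":0,"ay":0,"az":0},{"x":1,"y":-1.2,"z":-2.8,"ax":-0.4,"ay":0,"az":0},{"x":1.5,"y":-1.8,"z":-4.2,"ax":-0.8,"ay":0,"az":0},{"x":2,"y":-2.5,"z":-5.6,"ax":-0.8,"ay":0,"az":0},{"x":2.5,"y":-3.1,"z":-7,"ax":-0.8,"ay":0,"az":0}], "hand": 1}}

```text
time: 0.57
tool_pos: [0.3418, -0.461, 0.1679]
tool_rot: [-0.139, -0.693, -0.139, 0.693]
contact_force: [0.7, -0.1, -0.4]
gripper_width: 1.001
```

Run:
```python
from h import *
plan(.574,-.250,.15,22.7)
```

```text
t 0.57 tcp [ 0.3418 -0.461   0.1679] F [ 0.7 -0.1 -0.4] w 1.001 q [-1.06 -0.02  1.79  0.    1.37  0.11]
shift units [  0.72  -4.21 -11.82] turn units [-0.01 -0.    0.01] dist mm 314
```

{"method": "drive_tool", "body": {"series": [{"x":0.1,"y":-0.5,"z":-1.4,"ax":0,"ay":0,"az":0},{"x":0.2,"y":-1,"z":-2.8,"ax":0,"ay":0,"az":0},{"x":0.3,"y":-1.5,"z":-4.2,"ax":0,"ay":0,"az":0},{"x":0.4,"y":-2,"z":-5.6,"ax":0,"ay":0,"az":0},{"x":0.5,"y":-2.5,"z":-7,"ax":0,"ay":0,"az":0}]}}

```text
time: 0.98
tool_pos: [0.4794, -0.3359, 0.1559]
tool_rot: [-0.139, -0.693, -0.139, 0.693]
contact_force: [0.9, -0.3, -0.7]
gripper_width: 0.997
```

{"method": "drive_tool", "body": {"series": [{"x":0,"y":-0.5,"z":-1.4,"ax":0,"ay":0,"az":0},{"x":0,"y":-1,"z":-2.8,"ax":0,"ay":0,"az":0},{"x":0,"y":-1.5,"z":-3.8,"ax":0,"ay":0,"az":0},{"x":0,"y":-1.5,"z":-4,"ax":0,"ay":0,"az":0},{"x":0,"y":-1.5,"z":-4,"ax":0,"ay":0,"az":0}]}}

```text
time: 1.4
tool_pos: [0.5572, -0.263, 0.1559]
tool_rot: [-0.14, -0.693, -0.14, 0.693]
contact_force: [-0.2, -0.1, 0.7]
gripper_width: 1.003
```

Run:
```python
from h import *
plan(.574,-.250,.15,22.7)
grab('wrist','w1.png')
```

```text
t 1.4 tcp [ 0.5572 -0.263   0.1559] F [-0.2 -0.1  0.7] w 1.003 q [-0.56  0.09  1.7  -0.    1.35  0.61]
shift units [ 0.24 -0.22 -0.82] turn units [0.03 0.   0.  ] dist mm 22
```

View pics/w1.png

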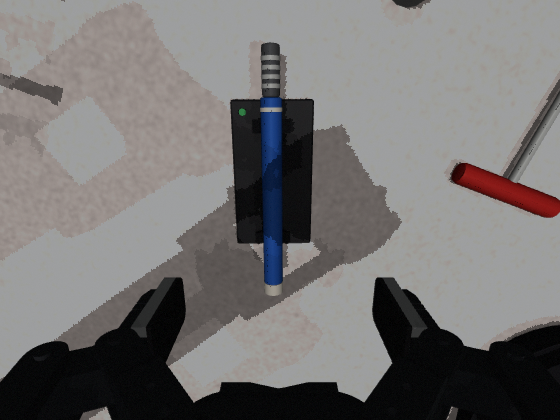

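The wrist view shows the probe upright in the frame, with the head tip at (270,43) and the tail end at (274,294). The cradle spans rows 99–243.

Run:
```python
from h import *
np.set_printoptions(precision=4,suppress=True)
g=load('w1.png');print(g['cam_to_world'][:3,3])
h=cv2.cvtColor(g['img'],cv2.COLOR_BGR2HSV);m=cv2.inRange(h,(100,120,40),(125,255,255))
k,l,st,c=cv2.connectedComponentsWithStats(m)
for i in range(1,k):
    if st[i,4]>20: print(st[i],c[i])
p=np.argwhere(m)[:,::-1].astype(np.float32);p=p[(p[:,0]>240)&(p[:,0]<300)]
L=cv2.fitLine(p,cv2.DIST_L2,0,.01,.01).ravel()
f=lambda v:(L[2]+(v-L[3])*L[0]/L[1],v)
a=onz(g,*f(110),.048);b=onz(g,*f(280),.048);print('ang',np.degrees(np.arctan2(*(a-b)[[1,0]])))
for v in(43,96,284,294): print(v,onz(g,*f(v),.047))
d=(a-b)/np.linalg.norm(a-b)
tip=onz(g,*f(43),.045);tail=onz(g,*f(284),.045);tail2=onz(g,*f(294),.045)
print(np.linalg.norm(tip-tail),np.linalg.norm(tip-tail2));print(tip-.105*d,tail2+.09*d)
plan(.574,-.250,.15,22.7)
```

```text
[ 0.6321 -0.2306  0.2984]
[260  97  22  10 212] [270.5755 101.6604]
[ 261  112   22  173 3321] [271.8546 194.9488]
ang 23.12954685965874
43 [ 0.6689 -0.2086  0.047 ]
96 [ 0.6373 -0.2221  0.047 ]
284 [ 0.4966 -0.2822  0.047 ]
294 [ 0.4875 -0.2861  0.047 ]
0.18884254171187073 0.19881263238158778
[ 0.5726 -0.2497  0.045 ] [ 0.5691 -0.2512  0.045 ]
t 1.45 tcp [ 0.5563 -0.2641  0.1559] F [ 0.3 -0.1  0.3] w 0.994 q [-0.56  0.09  1.7  -0.    1.35  0.61]
shift units [ 0.23 -0.24 -0.87] turn units [0.01 0.01 0.  ] dist mm 23
```

Run:
```python
from h import *
plan(.5715,-.2502,.026,22.9)
```

```text
t 1.45 tcp [ 0.5563 -0.2641  0.1559] F [ 0.3 -0.1  0.3] w 0.994 q [-0.56  0.09  1.7  -0.    1.35  0.61]
shift units [ 5.19 -0.27 -0.78] turn units [-0.03  0.01  0.  ] dist mm 131
```

{"method": "drive_tool", "body": {"series": [{"x":0.5,"y":-0.27,"z":-0.78,"ax":0,"ay":0,"az":0},{"x":1.8,"y":-0.27,"z":-0.78,"ax":0,"ay":0,"az":0},{"x":3,"y":-0.27,"z":-0.78,"ax":0,"ay":0,"az":0},{"x":4,"y":-0.27,"z":-0.78,"ax":0,"ay":0,"az":0},{"x":4,"y":-0.27,"z":-0.78,"ax":0,"ay":0,"az":0}]}}

```text
time: 1.87
tool_pos: [0.5664, -0.2496, 0.0495]
tool_rot: [-0.136, -0.69, -0.141, 0.697]
contact_force: [-1.7, -0.3, -0.6]
gripper_width: 1.001
```

Run:
```python
from h import *
plan(.5715,-.2502,.026,22.9)
```

```text
t 1.87 tcp [ 0.5664 -0.2496  0.0495] F [-1.7 -0.3 -0.6] w 1.001 q [-0.54  0.22  1.75 -0.    1.18  0.64]
shift units [ 0.94  0.11 -0.19] turn units [-0.07  0.09  0.11] dist mm 24
```

{"method": "drive_tool", "body": {"series": [{"x":0.5,"y":0,"z":0,"ax":0,"ay":0,"az":0},{"x":1,"y":0,"z":0,"ax":0,"ay":0,"az":0},{"x":1,"y":0,"z":0,"ax":0,"ay":0,"az":0}]}}

```text
time: 2.12
tool_pos: [0.5706, -0.2509, 0.0299]
tool_rot: [-0.138, -0.693, -0.139, 0.694]
contact_force: [-0.4, 0.1, 0.3]
gripper_width: 1.002
```

Run:
```python
from h import *
plan(.5715,-.2502,.026,22.9)
```

```text
t 2.12 tcp [ 0.5706 -0.2509  0.0299] F [-0.4  0.1  0.3] w 1.002 q [-0.53  0.25  1.75 -0.    1.14  0.64]
shift units [ 0.16 -0.01 -0.04] turn units [-0.06  0.01  0.02] dist mm 4
```

{"method": "drive_tool", "body": {"series": [{"x":0.16,"y":0,"z":0,"ax":0,"ay":0,"az":0},{"x":0.16,"y":0,"z":0,"ax":0,"ay":0,"az":0}]}}

```text
time: 2.28
tool_pos: [0.572, -0.2511, 0.0278]
tool_rot: [0.139, 0.694, 0.139, -0.693]
contact_force: [-0.3, 0.3, 0.6]
gripper_width: 0.998
```

{"method": "drive_tool", "body": {"series": [{"x":0,"y":0,"z":0,"ax":0,"ay":0,"az":0},{"x":0,"y":0,"z":0,"ax":0,"ay":0,"az":0},{"x":0,"y":0,"z":0,"ax":0,"ay":0,"az":0},{"x":0,"y":0,"z":0,"ax":0,"ay":0,"az":0},{"x":0,"y":0,"z":0,"ax":0,"ay":0,"az":0}], "hand": 0}}

```text
time: 2.7
tool_pos: [0.5719, -0.2507, 0.0277]
tool_rot: [0.139, 0.693, 0.139, -0.693]
contact_force: [0.7, -0.5, 0.1]
gripper_width: 0.293
```

{"method": "drive_tool", "body": {"series": [{"x":0,"y":0,"z":0,"ax":0,"ay":0,"az":0},{"x":0,"y":0,"z":0,"ax":0,"ay":0,"az":0},{"x":0,"y":0,"z":0,"ax":0,"ay":0,"az":0}]}}

```text
time: 2.95
tool_pos: [0.5719, -0.251, 0.0277]
tool_rot: [0.139, 0.693, 0.139, -0.693]
contact_force: [-0.2, -0.4, 1.7]
gripper_width: 0.161
```

{"method": "drive_tool", "body": {"series": [{"x":0,"y":0,"z":0,"ax":0,"ay":0,"az":0},{"x":-0.2,"y":0,"z":0,"ax":0,"ay":0,"az":0},{"x":-0.8,"y":0,"z":0,"ax":0,"ay":0,"az":0},{"x":-1.5,"y":0,"z":0,"ax":0,"ay":0,"az":0},{"x":-1.5,"y":0,"z":0,"ax":0,"ay":0,"az":0}]}}

```text
time: 3.37
tool_pos: [0.574, -0.2519, 0.0695]
tool_rot: [0.14, 0.695, 0.137, -0.691]
contact_force: [1.1, -0.6, -0.4]
gripper_width: 0.168
```

Run:
```python
from h import *
plan(.602,-.0175,.21,7.3)
grab('wrist','w2.png')
```

```text
t 3.37 tcp [ 0.574  -0.2519  0.0695] F [ 1.1 -0.6 -0.4] w 0.168 q [-0.53  0.2   1.74  0.    1.2   0.64]
shift units [-5.64 -8.19 -4.67] turn units [ 3.07 -0.06 -0.05] dist mm 275
```

View pics/w2.png

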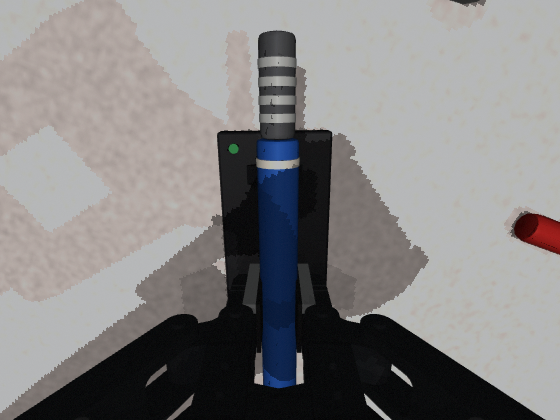

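The probe is held squarely between the pads, with the head at rows 32–137, and it has lifted clear of the cradle. I'll raise it and head for the clips, stopping short to look at them.

{"method": "drive_tool", "body": {"series": [{"x":-1.4,"y":0,"z":0,"ax":0,"ay":0,"az":0},{"x":-2.8,"y":-0.5,"z":-0.5,"ax":0.6,"ay":0,"az":0},{"x":-4.2,"y":-1.5,"z":-1,"ax":1.6,"ay":0,"az":0},{"x":-5.4,"y":-2.7,"z":-1.7,"ax":2.6,"ay":0,"az":0},{"x":-5.6,"y":-4,"z":-2.3,"ax":3,"ay":0,"az":0}]}}

```text
time: 3.83
tool_pos: [0.5883, -0.1379, 0.2101]
tool_rot: [0.046, 0.708, 0.044, -0.703]
contact_force: [0.7, 0.1, 0.2]
gripper_width: 0.167
```

{"method": "drive_tool", "body": {"series": [{"x":0,"y":0,"z":0,"ax":0,"ay":0,"az":0},{"x":0,"y":0,"z":0,"ax":0,"ay":0,"az":0}]}}

```text
time: 4.0
tool_pos: [0.5864, -0.1353, 0.2053]
tool_rot: [0.049, 0.706, 0.048, -0.705]
contact_force: [-0.0, -0.3, -0.7]
gripper_width: 0.167
```

Run:
```python
from h import *
plan(.602,-.0175,.21,7.3)
grab('wrist','w3.png')
```

```text
t 4.0 tcp [ 0.5864 -0.1353  0.2053] F [-0.  -0.3 -0.7] w 0.167 q [-0.35  0.01  1.7  -0.    1.43  1.08]
shift units [-0.19 -4.58 -1.26] turn units [ 0.11 -0.01 -0.01] dist mm 119
```

View pics/w3.png

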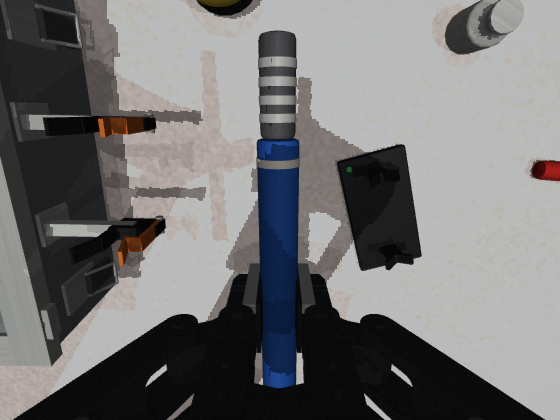

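Run:
```python
from h import *
g=load('w3.png');im=g['img']
c=cv2.resize(im[90:290,10:210],None,fx=3,fy=3,interpolation=cv2.INTER_CUBIC);cv2.imwrite('pics/w3c.png',cv2.convertScaleAbs(c,alpha=1.8,beta=35))
```

```text
(no output)
```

View pics/w3c.png

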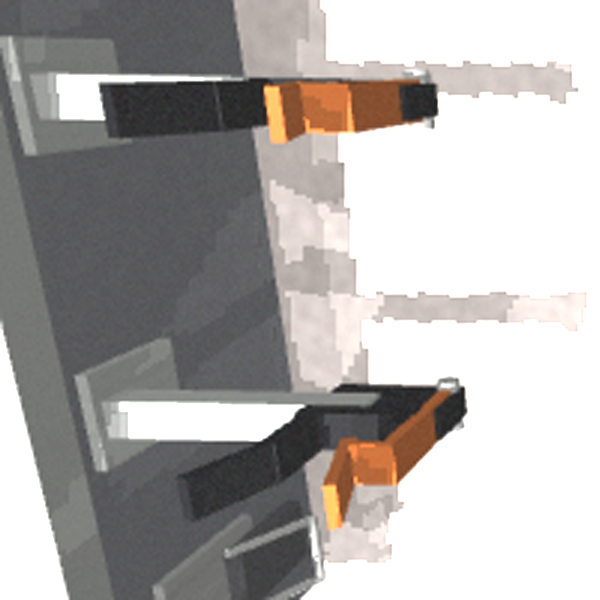

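Run:
```python
from h import *
np.set_printoptions(precision=4,suppress=True)
g=load('w3.png');C=lambda x,y:(10+x/3,90+y/3)
P={k:onz(g,*C(*v),.159) for k,v in dict(ja1=(268,88),ja2=(273,143),ta1=(101,86),ta2=(107,137),jb1=(325,487),jb2=(331,527),tb1=(181,477),tb2=(193,521)).items()}
for k,v in P.items(): print(k,v)
m={k:(P[k+'1']+P[k+'2'])/2 for k in('ja','ta','jb','tb')}
for k,v in m.items(): print(k,v)
ox=np.array([-np.sin(np.radians(7.3)),np.cos(np.radians(7.3)),0])
for a,b in(('ja','ta'),('jb','tb')): print('mouth',(m[b]-m[a])@ox,'seat',(m[a]+.012*ox),(m[b]-.018*ox))
for a in 'jt': print(np.linalg.norm(m[a+'a']-m[a+'b']),np.degrees(np.arctan2(*(m[a+'a']-m[a+'b'])[[1,0]])))
print(sum(m.values())/4-.003*ox)
# lid front edge left side in picture
plan(.602,-.0175,.21,7.3)
```

```text
ja1 [ 0.6474 -0.0256  0.159 ]
ja2 [ 0.6375 -0.0262  0.159 ]
ta1 [0.6435 0.0049 0.159 ]
ta2 [0.6343 0.0045 0.159 ]
jb1 [ 0.5676 -0.0349  0.159 ]
jb2 [ 0.5584 -0.036   0.159 ]
tb1 [ 0.5658 -0.0051  0.159 ]
tb2 [ 0.5558 -0.0071  0.159 ]
ja [ 0.6424 -0.0259  0.159 ]
ta [0.6389 0.0047 0.159 ]
jb [ 0.563  -0.0355  0.159 ]
tb [ 0.5608 -0.0061  0.159 ]
mouth 0.030782023478376257 seat [ 0.6409 -0.014   0.159 ] [ 0.6412 -0.0132  0.159 ]
mouth 0.02940742907552298 seat [ 0.5615 -0.0236  0.159 ] [ 0.5631 -0.024   0.159 ]
0.08000394645897337 6.8852657166683855
0.07886840776408911 7.877913797383572
[ 0.6017 -0.0187  0.159 ]
t 4.05 tcp [ 0.5857 -0.1363  0.2039] F [ 0.7  0.6 -0.9] w 0.164 q [-0.35  0.02  1.7  -0.    1.43  1.08]
shift units [-0.24 -4.62 -1.29] turn units [0.1  0.01 0.  ] dist mm 120
```

{"method": "drive_tool", "body": {"series": [{"x":-0.3,"y":-1,"z":-0.3,"ax":0,"ay":0,"az":0},{"x":-0.3,"y":-2.2,"z":-0.6,"ax":0,"ay":0,"az":0},{"x":-0.3,"y":-3.4,"z":-0.9,"ax":0,"ay":0,"az":0},{"x":-0.3,"y":-4.5,"z":-1.2,"ax":0.1,"ay":0,"az":0},{"x":-0.3,"y":-4.6,"z":-1.25,"ax":0.1,"ay":0,"az":0}]}}

```text
time: 4.47
tool_pos: [0.6011, -0.0162, 0.21]
tool_rot: [-0.044, -0.705, -0.046, 0.707]
contact_force: [0.1, 0.0, 0.5]
gripper_width: 0.162
```

{"method": "drive_tool", "body": {"series": [{"x":0,"y":0,"z":0,"ax":0,"ay":0,"az":0},{"x":0,"y":0,"z":0,"ax":0,"ay":0,"az":0},{"x":0,"y":0,"z":0,"ax":0,"ay":0,"az":0}]}}

```text
time: 4.72
tool_pos: [0.6014, -0.0204, 0.2112]
tool_rot: [-0.044, -0.705, -0.043, 0.706]
contact_force: [0.6, -0.2, -1.2]
gripper_width: 0.163
```

Run:
```python
from h import *
plan(.6017,-.0187,.16,7.3)
grab('wrist','w4.png'); plan(.6017,-.0187,.16,7.3); grab('scene','s4.png'); plan(.6017,-.0187,.16,7.3)
s=load('s4.png')['img'];c=cv2.resize(s[140:260,220:360],None,fx=5,fy=5,interpolation=cv2.INTER_CUBIC);cv2.imwrite('pics/s4c.png',cv2.convertScaleAbs(c,alpha=1.5,beta=25))
```

```text
t 4.72 tcp [ 0.6014 -0.0204  0.2112] F [ 0.6 -0.2 -1.2] w 0.163 q [-0.16  0.01  1.69 -0.    1.44  1.29]
shift units [ 2.05 -0.07 -0.02] turn units [-0.05  0.02 -0.  ] dist mm 51
t 4.77 tcp [ 0.6015 -0.0204  0.2114] F [ 0.3  0.2 -0.9] w 0.168 q [-0.16  0.01  1.69 -0.    1.44  1.29]
shift units [ 2.06 -0.07 -0.02] turn units [-0.05  0.01 -0.  ] dist mm 51
t 4.82 tcp [ 0.6016 -0.0203  0.2117] F [-0.3 -0.1 -1.1] w 0.165 q [-0.16  0.01  1.69 -0.    1.44  1.29]
shift units [ 2.07 -0.06 -0.02] turn units [-0.05  0.01 -0.  ] dist mm 52
```

View pics/w4.png

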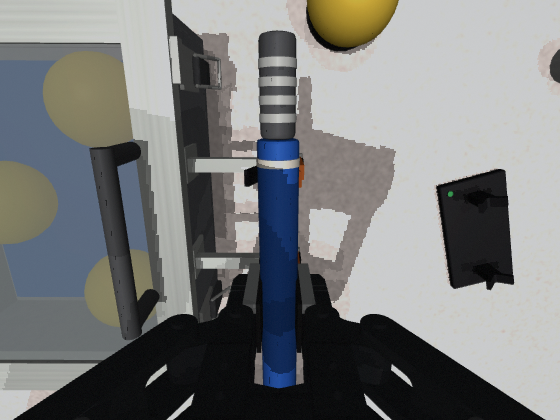

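View pics/s4c.png

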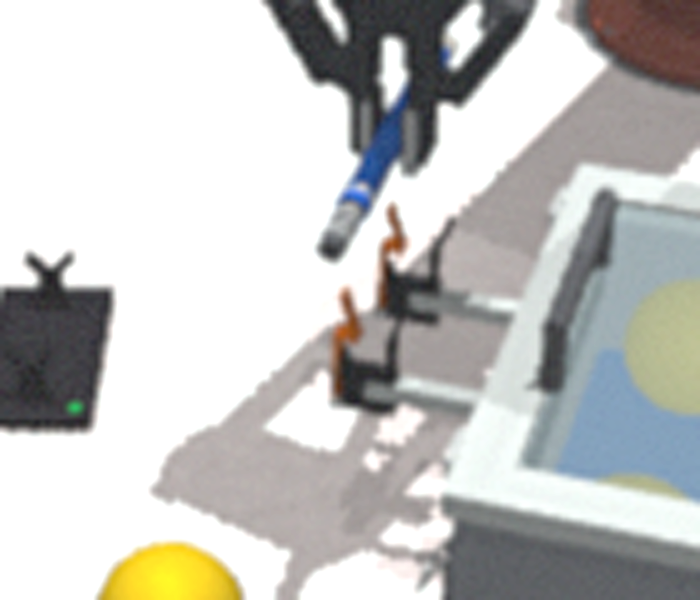

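Run:
```python
from h import *
np.set_printoptions(precision=4,suppress=True)
g=load('w4.png')
a=onz(g,104,149,.176);b=onz(g,131,336,.176);print(a,b,(a+b)/2,np.linalg.norm(a-b),np.degrees(np.arctan2(*(a-b)[[1,0]])))
a=onz(g,118,150,.174);b=onz(g,141,333,.174);print(a,b)
```

```text
[0.6497 0.0808 0.176 ] [0.5306 0.0685 0.176 ] [0.5902 0.0747 0.176 ] 0.11976343482306982 5.89540695593798
[0.6498 0.0744 0.174 ] [0.5321 0.0629 0.174 ]
```

{"method": "drive_tool", "body": {"series": [{"x":0.8,"y":-0.07,"z":0,"ax":0,"ay":0,"az":0},{"x":1.6,"y":-0.07,"z":0,"ax":0,"ay":0,"az":0},{"x":2,"y":-0.07,"z":0,"ax":0,"ay":0,"az":0},{"x":2,"y":-0.07,"z":0,"ax":0,"ay":0,"az":0}]}}

```text
time: 5.15
tool_pos: [0.5994, -0.0176, 0.1586]
tool_rot: [-0.043, -0.704, -0.044, 0.708]
contact_force: [-0.2, -0.6, -0.9]
gripper_width: 0.17
```

Run:
```python
from h import *
plan(.6017,-.0187,.1077,7.3)
grab('scene','s5.png')
s=load('s5.png')['img'];c=cv2.resize(s[140:260,220:360],None,fx=5,fy=5,interpolation=cv2.INTER_CUBIC);cv2.imwrite('pics/s5c.png',cv2.convertScaleAbs(c,alpha=1.5,beta=25))
```

```text
t 5.15 tcp [ 0.5994 -0.0176  0.1586] F [-0.2 -0.6 -0.9] w 0.17 q [-0.15  0.05  1.74 -0.    1.36  1.29]
shift units [ 2.03  0.06 -0.1 ] turn units [-0.04  0.07  0.02] dist mm 51
```

View pics/s5c.png

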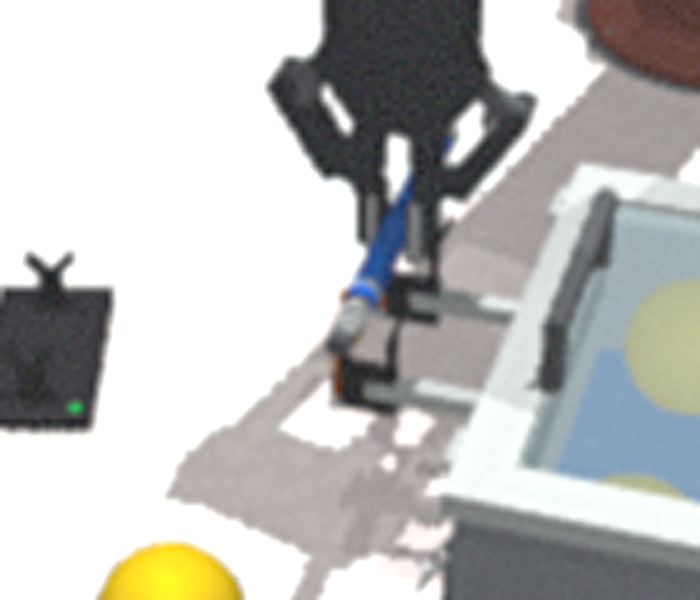

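{"method": "drive_tool", "body": {"series": [{"x":0.4,"y":0,"z":-0.05,"ax":0,"ay":0,"az":0},{"x":0.8,"y":0,"z":-0.05,"ax":0,"ay":0,"az":0},{"x":1,"y":0,"z":-0.05,"ax":0,"ay":0,"az":0},{"x":1,"y":0,"z":-0.05,"ax":0,"ay":0,"az":0}]}}

```text
time: 5.53
tool_pos: [0.6018, -0.0168, 0.1354]
tool_rot: [-0.044, -0.705, -0.044, 0.707]
contact_force: [1.1, 0.1, -0.6]
gripper_width: 0.162
```

Run:
```python
from h import *
plan(.6017,-.0187,.1077,7.3)
```

```text
t 5.53 tcp [ 0.6018 -0.0168  0.1354] F [ 1.1  0.1 -0.6] w 0.162 q [-0.15  0.08  1.75 -0.    1.32  1.29]
shift units [1.11 0.08 0.01] turn units [-0.03  0.03  0.01] dist mm 28
```

{"method": "drive_tool", "body": {"series": [{"x":0.25,"y":0.06,"z":0,"ax":0,"ay":0,"az":0},{"x":0.5,"y":0.06,"z":0,"ax":0,"ay":0,"az":0},{"x":0.6,"y":0.06,"z":0,"ax":0,"ay":0,"az":0},{"x":0.6,"y":0.06,"z":0,"ax":0,"ay":0,"az":0}]}}

```text
time: 5.87
tool_pos: [0.6034, -0.0172, 0.1225]
tool_rot: [0.043, 0.706, 0.045, -0.705]
contact_force: [0.8, 4.6, 1.5]
gripper_width: 0.163
```

Run:
```python
from h import *
plan(.6017,-.0187,.1077,7.3)
```

```text
t 5.87 tcp [ 0.6034 -0.0172  0.1225] F [0.8 4.6 1.5] w 0.163 q [-0.15  0.09  1.76  0.    1.29  1.29]
shift units [0.59 0.05 0.07] turn units [-0.03 -0.01  0.03] dist mm 15
```

{"method": "drive_tool", "body": {"series": [{"x":0.2,"y":0,"z":0.05,"ax":0,"ay":0,"az":0},{"x":0.4,"y":0,"z":0.05,"ax":0,"ay":0,"az":0},{"x":0.6,"y":0,"z":0.05,"ax":0,"ay":0,"az":0},{"x":0.6,"y":0,"z":0.05,"ax":0,"ay":0,"az":0},{"x":0.6,"y":0,"z":0.05,"ax":0,"ay":0,"az":0}]}}

```text
time: 6.28
tool_pos: [0.6024, -0.0187, 0.1076]
tool_rot: [0.044, 0.706, 0.044, -0.705]
contact_force: [2.0, 0.5, 3.3]
gripper_width: 0.164
```

Run:
```python
from h import *
plan(.6017,-.0187,.1077,7.3)
grab('scene','s6.png')
s=load('s6.png')['img'];c=cv2.resize(s[140:260,220:360],None,fx=5,fy=5,interpolation=cv2.INTER_CUBIC);cv2.imwrite('pics/s6c.png',cv2.convertScaleAbs(c,alpha=1.5,beta=25))
grab('wrist','w6.png')
```

```text
t 6.28 tcp [ 0.6024 -0.0187  0.1076] F [2.  0.5 3.3] w 0.164 q [-0.15  0.11  1.77 -0.    1.26  1.29]
shift units [-0.   -0.    0.03] turn units [-0.02 -0.02 -0.01] dist mm 1
```

View pics/s6c.png

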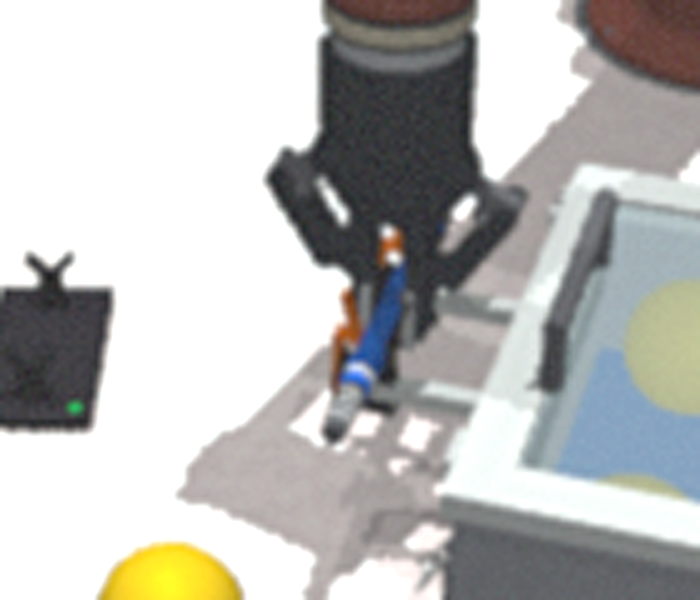

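View pics/w6.png

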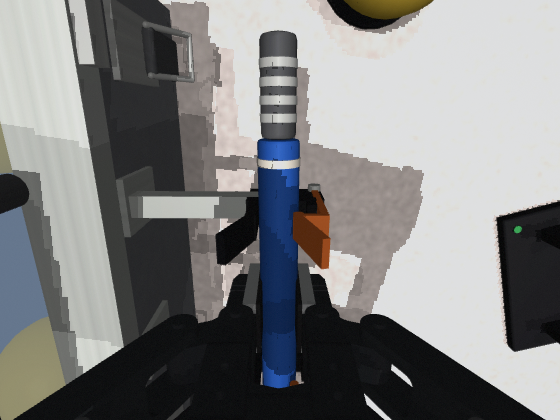

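The probe is down between both tines with the jaws beside it, at the expected height. I'll press 2 mm more to confirm it is on the slot floor.

{"method": "drive_tool", "body": {"series": [{"x":0.08,"y":0,"z":0,"ax":0,"ay":0,"az":0},{"x":0.12,"y":0,"z":0,"ax":0,"ay":0,"az":0},{"x":0.12,"y":0,"z":0,"ax":0,"ay":0,"az":0}]}}

```text
time: 6.63
tool_pos: [0.6025, -0.0187, 0.1074]
tool_rot: [0.044, 0.706, 0.044, -0.705]
contact_force: [-5.8, 2.0, 15.2]
gripper_width: 0.164
```

Force rose to 15 N with only 0.2 mm of movement, so the probe is on the floor. I'll relax the push and open partway.

{"method": "drive_tool", "body": {"series": [{"x":-0.12,"y":0,"z":0,"ax":0,"ay":0,"az":0},{"x":-0.12,"y":0,"z":0,"ax":0,"ay":0,"az":0}]}}

```text
time: 6.8
tool_pos: [0.6017, -0.019, 0.1076]
tool_rot: [0.045, 0.706, 0.044, -0.706]
contact_force: [-1.1, -0.4, 6.5]
gripper_width: 0.164
```

{"method": "drive_tool", "body": {"series": [{"x":0,"y":0,"z":0,"ax":0,"ay":0,"az":0},{"x":0,"y":0,"z":0,"ax":0,"ay":0,"az":0},{"x":0,"y":0,"z":0,"ax":0,"ay":0,"az":0},{"x":0,"y":0,"z":0,"ax":0,"ay":0,"az":0},{"x":0,"y":0,"z":0,"ax":0,"ay":0,"az":0}], "hand": 0.6}}

```text
time: 7.22
tool_pos: [0.6013, -0.0186, 0.1065]
tool_rot: [-0.044, -0.705, -0.044, 0.706]
contact_force: [-0.0, 0.2, 0.3]
gripper_width: 0.598
```

Run:
```python
from h import *
plan(.6017,-.0187,.1077,7.3)
grab('wrist','w7.png')
```

```text
t 7.22 tcp [ 0.6013 -0.0186  0.1065] F [-0.   0.2  0.3] w 0.598 q [-0.15  0.11  1.77 -0.    1.26  1.29]
shift units [-0.05  0.01 -0.01] turn units [-0.03  0.01  0.  ] dist mm 1
```

View pics/w7.png

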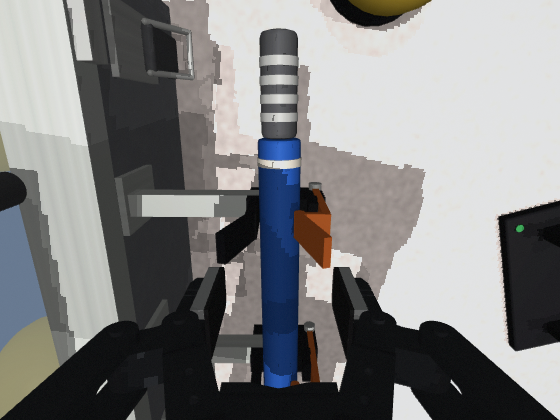

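The fingers are clear on both sides of the rod and force is about zero. I'll retreat up and check both jaws.

{"method": "drive_tool", "body": {"series": [{"x":0,"y":0,"z":0,"ax":0,"ay":0,"az":0},{"x":-0.6,"y":0,"z":0,"ax":0,"ay":0,"az":0},{"x":-1.8,"y":0,"z":0,"ax":0,"ay":0,"az":0},{"x":-3.2,"y":0,"z":0,"ax":0,"ay":0,"az":0},{"x":-4.4,"y":0,"z":0,"ax":0,"ay":0,"az":0}]}}

```text
time: 7.68
tool_pos: [0.6016, -0.0185, 0.2186]
tool_rot: [-0.044, -0.706, -0.044, 0.706]
contact_force: [2.1, -1.0, 0.3]
gripper_width: 0.595
```

{"method": "drive_tool", "body": {"series": [{"x":0,"y":0,"z":0,"ax":0,"ay":0,"az":0},{"x":0,"y":0,"z":0,"ax":0,"ay":0,"az":0}]}}

```text
time: 7.85
tool_pos: [0.6033, -0.0188, 0.2205]
tool_rot: [0.045, 0.708, 0.044, -0.704]
contact_force: [-0.5, -0.7, -0.6]
gripper_width: 0.603
```

Run:
```python
from h import *
plan(.589,.0755,.21,7.3)
grab('wrist','w8.png');grab('scene','s8.png')
s=load('s8.png')['img'];c=cv2.resize(s[140:260,220:360],None,fx=5,fy=5,interpolation=cv2.INTER_CUBIC);cv2.imwrite('pics/s8c.png',cv2.convertScaleAbs(c,alpha=1.5,beta=25))
```

```text
t 7.85 tcp [ 0.6033 -0.0188  0.2205] F [-0.5 -0.7 -0.6] w 0.603 q [-0.15  0.01  1.68 -0.    1.45  1.29]
shift units [ 0.41 -3.81  0.1 ] turn units [-0.03 -0.06 -0.02] dist mm 96
```

View pics/w8.png

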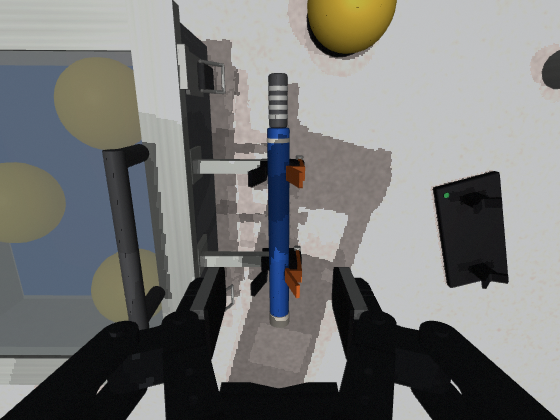

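View pics/s8c.png

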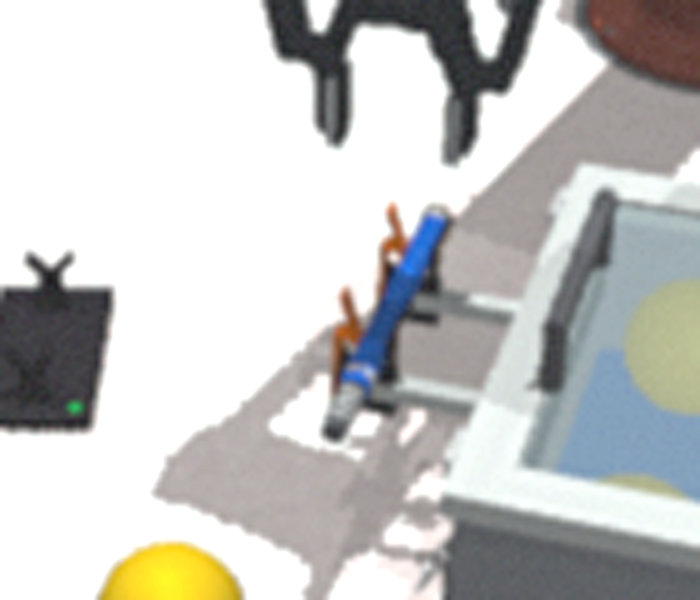

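The wrist view shows the probe in both forks, head tip at (278,73) and tail end at (279,326). Both orange jaws, near (296,174) and (293,275), reach back over it. I'll check its pose and refine the handle position.

Run:
```python
from h import *
np.set_printoptions(precision=4,suppress=True)
g=load('w8.png')
h=cv2.cvtColor(g['img'],cv2.COLOR_BGR2HSV);m=cv2.inRange(h,(100,130,40),(125,255,255));m[:,:262]=0;m[:,297:]=0
p=np.argwhere(m)[:,::-1].astype(np.float32);L=cv2.fitLine(p,cv2.DIST_L2,0,.01,.01).ravel()
f=lambda v:(L[2]+(v-L[3])*L[0]/L[1],v)
for z in(.125,):
  a=onz(g,*f(73),z);b=onz(g,*f(326),z);d=(a-b)/np.linalg.norm(a-b);o=(a-.105*d+b+.09*d)/2
  print(a,b,np.linalg.norm(a-b),'ang',np.degrees(np.arctan2(d[1],d[0])),'origin',o,o-[.6017,-.0187,.125])
v=[np.ptp(np.argwhere(m[r]))+1 for r in(140,150,210,220,230)];print('width px',v)
C=g['cam_to_world'][:3,3]
a=onz(g,117,150,.177);b=onz(g,137,318,.177);print('handle axis',a,b,np.degrees(np.arctan2(*(a-b)[[1,0]])))
im=g['img'];c=cv2.resize(im[130:340,90:240],None,fx=3.5,fy=2.8);cv2.imwrite('pics/w8c.png',cv2.convertScaleAbs(c,alpha=1.8,beta=35))
```

```text
[ 0.7064 -0.0039  0.125 ] [ 0.5083 -0.0297  0.125 ] 0.1997381686660973 ang 7.426280150128787 origin [ 0.5999 -0.0178  0.125 ] [-0.0018  0.0009  0.    ]Traceback (most recent call last):
  File "<stdin>", line 10, in <module>
    return _methods._ptp(a, axis=axis, out=out, **kwargs)
           ~~~~~~~~~~~~~^^^^^^^^^^^^^^^^^^^^^^^^^^^^^^^^^
    umr_maximum(a, axis, None, out, keepdims),
    ~~~~~~~~~~~^^^^^^^^^^^^^^^^^^^^^^^^^^^^^^
ValueError: zero-size array to reduction operation maximum which has no identity
```

The probe is within 2 mm of the seat point, at 7.4° against the box's 7.3°. The handle estimates agree at (0.590, 0.075), so I'll move above it.

{"method": "drive_tool", "body": {"series": [{"x":0,"y":-1,"z":0,"ax":0,"ay":0,"az":0},{"x":0,"y":-2.2,"z":0.05,"ax":0,"ay":0,"az":0},{"x":0,"y":-3.4,"z":0.05,"ax":0,"ay":0,"az":0},{"x":0,"y":-3.8,"z":0.05,"ax":0,"ay":0,"az":0},{"x":0,"y":-3.8,"z":0.05,"ax":0,"ay":0,"az":0}]}}

```text
time: 8.37
tool_pos: [0.5873, 0.0774, 0.215]
tool_rot: [-0.045, -0.704, -0.045, 0.707]
contact_force: [0.6, -0.7, -0.7]
gripper_width: 0.6
```

{"method": "drive_tool", "body": {"series": [{"x":0,"y":0,"z":0,"ax":0,"ay":0,"az":0},{"x":0,"y":0,"z":0,"ax":0,"ay":0,"az":0},{"x":0,"y":0,"z":0,"ax":0,"ay":0,"az":0}]}}

```text
time: 8.62
tool_pos: [0.5887, 0.0743, 0.2167]
tool_rot: [-0.044, -0.706, -0.044, 0.706]
contact_force: [-0.1, 0.8, -0.2]
gripper_width: 0.601
```

Run:
```python
from h import *
plan(.5896,.0755,.157,7.3)
grab('wrist','w9.png')
```

```text
t 8.62 tcp [0.5887 0.0743 0.2167] F [-0.1  0.8 -0.2] w 0.601 q [ 0.   -0.01  1.7  -0.    1.45  1.45]
shift units [ 2.39 -0.04 -0.04] turn units [-0.04  0.01 -0.  ] dist mm 60
```

View pics/w9.png

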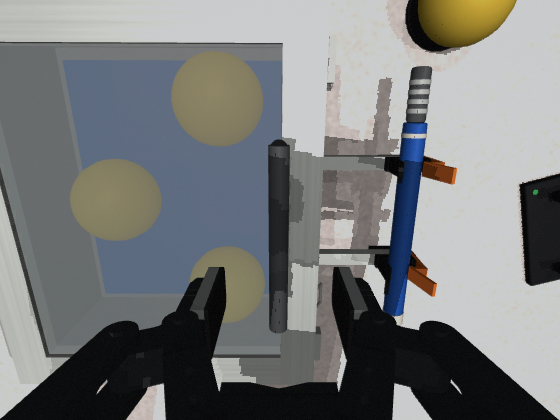

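The handle bar runs from (279,142) to (278,330), parallel to the pads and centred between them. The probe is still in its clips. I'll descend and close.

{"method": "drive_tool", "body": {"series": [{"x":0.8,"y":0,"z":0,"ax":0,"ay":0,"az":0},{"x":1.6,"y":0,"z":0,"ax":0,"ay":0,"az":0},{"x":2.2,"y":0,"z":0,"ax":0,"ay":0,"az":0},{"x":2.35,"y":0,"z":0,"ax":0,"ay":0,"az":0},{"x":2.35,"y":0,"z":0,"ax":0,"ay":0,"az":0}]}}

```text
time: 9.08
tool_pos: [0.5877, 0.0748, 0.1567]
tool_rot: [-0.044, -0.705, -0.044, 0.707]
contact_force: [0.4, -1.2, 0.6]
gripper_width: 0.601
```

{"method": "drive_tool", "body": {"series": [{"x":0,"y":0,"z":0,"ax":0,"ay":0,"az":0},{"x":0,"y":0,"z":0,"ax":0,"ay":0,"az":0},{"x":0,"y":0,"z":0,"ax":0,"ay":0,"az":0}]}}

```text
time: 9.33
tool_pos: [0.5896, 0.0754, 0.1601]
tool_rot: [0.044, 0.707, 0.044, -0.705]
contact_force: [-0.6, -0.2, 0.5]
gripper_width: 0.602
```

Run:
```python
from h import *
plan(.5896,.0755,.157,7.3)
```

```text
t 9.33 tcp [0.5896 0.0754 0.1601] F [-0.6 -0.2  0.5] w 0.602 q [0.   0.03 1.75 0.   1.35 1.45]
shift units [ 0.12 -0.    0.  ] turn units [-0.03 -0.03 -0.  ] dist mm 3
```

{"method": "drive_tool", "body": {"series": [{"x":0.08,"y":0,"z":0,"ax":0,"ay":0,"az":0},{"x":0.08,"y":0,"z":0,"ax":0,"ay":0,"az":0}]}}

```text
time: 9.5
tool_pos: [0.5889, 0.0756, 0.1569]
tool_rot: [0.044, 0.706, 0.044, -0.705]
contact_force: [0.1, -0.6, 0.2]
gripper_width: 0.6
```

{"method": "drive_tool", "body": {"series": [{"x":0,"y":0,"z":0,"ax":0,"ay":0,"az":0},{"x":0,"y":0,"z":0,"ax":0,"ay":0,"az":0},{"x":0,"y":0,"z":0,"ax":0,"ay":0,"az":0},{"x":0,"y":0,"z":0,"ax":0,"ay":0,"az":0},{"x":0,"y":0,"z":0,"ax":0,"ay":0,"az":0}], "hand": 0}}

```text
time: 9.92
tool_pos: [0.5888, 0.0746, 0.1566]
tool_rot: [0.045, 0.706, 0.043, -0.706]
contact_force: [-0.5, -4.5, 0.1]
gripper_width: 0.117
```

{"method": "drive_tool", "body": {"series": [{"x":0,"y":0,"z":0,"ax":0,"ay":0,"az":0},{"x":0,"y":0,"z":0,"ax":0,"ay":0,"az":0},{"x":0,"y":0,"z":0,"ax":0,"ay":0,"az":0},{"x":0,"y":0,"z":0,"ax":0,"ay":0,"az":0}]}}

```text
time: 10.25
tool_pos: [0.5888, 0.0746, 0.1566]
tool_rot: [0.045, 0.706, 0.043, -0.706]
contact_force: [0.0, -5.3, 1.7]
gripper_width: 0.115
```

Run:
```python
from h import *
plan(.5896,.0755,.157,7.3)
grab('wrist','w10.png')
```

```text
t 10.25 tcp [0.5888 0.0746 0.1566] F [ 0.  -5.3  1.7] w 0.115 q [ 0.    0.04  1.76 -0.    1.35  1.45]
shift units [-0.02 -0.03 -0.04] turn units [-0.03 -0.   -0.02] dist mm 1
```

View pics/w10.png

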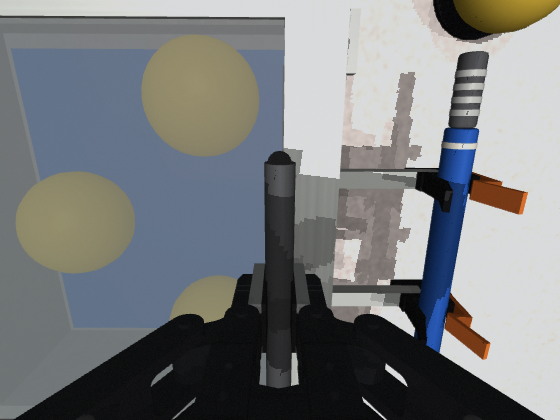

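The handle is gripped at width 0.115 and the lid is shut. I'll break the seal with small upward steps.

{"method": "drive_tool", "body": {"series": [{"x":-0.05,"y":0,"z":0,"ax":0,"ay":0,"az":0},{"x":-0.1,"y":0,"z":0,"ax":0,"ay":0,"az":0},{"x":-0.13,"y":0,"z":0,"ax":0,"ay":0,"az":0},{"x":-0.13,"y":0,"z":0,"ax":0,"ay":0,"az":0}]}}

```text
time: 10.63
tool_pos: [0.5887, 0.0747, 0.1571]
tool_rot: [0.044, 0.706, 0.043, -0.706]
contact_force: [7.4, -4.4, -9.3]
gripper_width: 0.115
```

{"method": "drive_tool", "body": {"series": [{"x":-0.04,"y":0,"z":0,"ax":0,"ay":0,"az":0},{"x":-0.08,"y":0,"z":0,"ax":0,"ay":0,"az":0},{"x":-0.08,"y":0,"z":0,"ax":0,"ay":0,"az":0}]}}

```text
time: 10.88
tool_pos: [0.5887, 0.0747, 0.1573]
tool_rot: [0.044, 0.706, 0.044, -0.706]
contact_force: [11.3, -4.5, -16.3]
gripper_width: 0.112
```

{"method": "drive_tool", "body": {"series": [{"x":-0.03,"y":0,"z":0,"ax":0,"ay":0,"az":0},{"x":-0.06,"y":0,"z":0,"ax":0,"ay":0,"az":0},{"x":-0.06,"y":0,"z":0,"ax":0,"ay":0,"az":0}]}}

```text
time: 11.13
tool_pos: [0.5886, 0.075, 0.1588]
tool_rot: [-0.044, -0.706, -0.044, 0.706]
contact_force: [10.7, -3.1, -14.3]
gripper_width: 0.114
```

{"method": "drive_tool", "body": {"series": [{"x":-0.03,"y":0,"z":0,"ax":0,"ay":0,"az":0},{"x":-0.06,"y":-0.02,"z":0,"ax":0,"ay":0,"az":0},{"x":-0.06,"y":-0.02,"z":0,"ax":0,"ay":0,"az":0}]}}

```text
time: 11.38
tool_pos: [0.5886, 0.0759, 0.1623]
tool_rot: [-0.044, -0.706, -0.044, 0.706]
contact_force: [5.2, -2.4, -7.4]
gripper_width: 0.112
```

The seal gave way gently. The lid is up about 6 mm at the handle with the force falling, so I'll keep following the arc slowly.

{"method": "drive_tool", "body": {"series": [{"x":-0.07,"y":-0.02,"z":0,"ax":0,"ay":0,"az":0},{"x":-0.14,"y":-0.04,"z":0,"ax":0,"ay":0,"az":0},{"x":-0.21,"y":-0.06,"z":0,"ax":0,"ay":0,"az":0},{"x":-0.28,"y":-0.08,"z":0,"ax":0,"ay":0,"az":0},{"x":-0.3,"y":-0.08,"z":0,"ax":0,"ay":0,"az":0}]}}

```text
time: 11.8
tool_pos: [0.5883, 0.0784, 0.1719]
tool_rot: [-0.044, -0.706, -0.044, 0.706]
contact_force: [4.8, 0.6, -7.1]
gripper_width: 0.115
```

{"method": "drive_tool", "body": {"series": [{"x":-0.05,"y":-0.02,"z":0,"ax":0,"ay":0,"az":0},{"x":-0.1,"y":-0.03,"z":0,"ax":0,"ay":0,"az":0},{"x":-0.15,"y":-0.04,"z":0,"ax":0,"ay":0,"az":0},{"x":-0.2,"y":-0.05,"z":0,"ax":0,"ay":0,"az":0},{"x":-0.2,"y":-0.05,"z":0,"ax":0,"ay":0,"az":0}]}}

```text
time: 12.22
tool_pos: [0.588, 0.0801, 0.1773]
tool_rot: [-0.044, -0.706, -0.045, 0.706]
contact_force: [3.8, 2.3, -5.5]
gripper_width: 0.115
```

Run:
```python
from h import *
plan(.5888-.127*.005,.0746+.005,.1566+.022,7.3)
```

```text
t 12.22 tcp [0.588  0.0801 0.1773] F [ 3.8  2.3 -5.5] w 0.115 q [0.01 0.02 1.74 0.   1.38 1.45]
shift units [-0.05  0.02 -0.  ] turn units [-0.02  0.    0.02] dist mm 1
```

{"method": "drive_tool", "body": {"series": [{"x":-0.03,"y":0,"z":0,"ax":0,"ay":0,"az":0},{"x":-0.03,"y":0,"z":0,"ax":0,"ay":0,"az":0},{"x":-0.03,"y":0,"z":0,"ax":0,"ay":0,"az":0},{"x":-0.03,"y":0,"z":0,"ax":0,"ay":0,"az":0},{"x":-0.03,"y":0,"z":0,"ax":0,"ay":0,"az":0}]}}

```text
time: 12.63
tool_pos: [0.588, 0.0803, 0.178]
tool_rot: [-0.043, -0.706, -0.045, 0.706]
contact_force: [3.2, 3.2, -6.4]
gripper_width: 0.113
```

{"method": "drive_tool", "body": {"series": [{"x":0,"y":0,"z":0,"ax":0,"ay":0,"az":0},{"x":0,"y":0,"z":0,"ax":0,"ay":0,"az":0},{"x":0,"y":0,"z":0,"ax":0,"ay":0,"az":0},{"x":0,"y":0,"z":0,"ax":0,"ay":0,"az":0},{"x":0,"y":0,"z":0,"ax":0,"ay":0,"az":0}]}}

```text
time: 13.05
tool_pos: [0.588, 0.0803, 0.178]
tool_rot: [-0.043, -0.706, -0.045, 0.706]
contact_force: [4.4, 3.8, -6.6]
gripper_width: 0.118
```

Run:
```python
from h import *
plan(.5888-.127*.005,.0746+.005,.1566+.022,7.3)
grab('wrist','w11.png');grab('scene','s11.png');plan(.5888-.127*.005,.0746+.005,.1566+.022,7.3)
s=load('s11.png')['img'];c=cv2.resize(s[130:300,200:440],None,fx=3.3,fy=3.3,interpolation=cv2.INTER_CUBIC);cv2.imwrite('pics/s11c.png',cv2.convertScaleAbs(c,alpha=1.5,beta=25))
```

```text
t 13.05 tcp [0.588  0.0803 0.178 ] F [ 4.4  3.8 -6.6] w 0.118 q [0.01 0.02 1.74 0.   1.39 1.45]
shift units [-0.02  0.03 -0.  ] turn units [-0.02  0.    0.03] dist mm 1
t 13.15 tcp [0.588  0.0803 0.178 ] F [ 3.1  3.4 -5.8] w 0.118 q [0.01 0.02 1.74 0.   1.39 1.45]
shift units [-0.02  0.03 -0.  ] turn units [-0.02  0.    0.03] dist mm 1
```

View pics/w11.png

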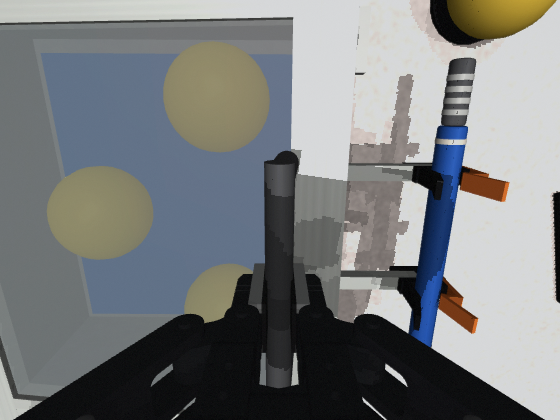

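View pics/s11c.png

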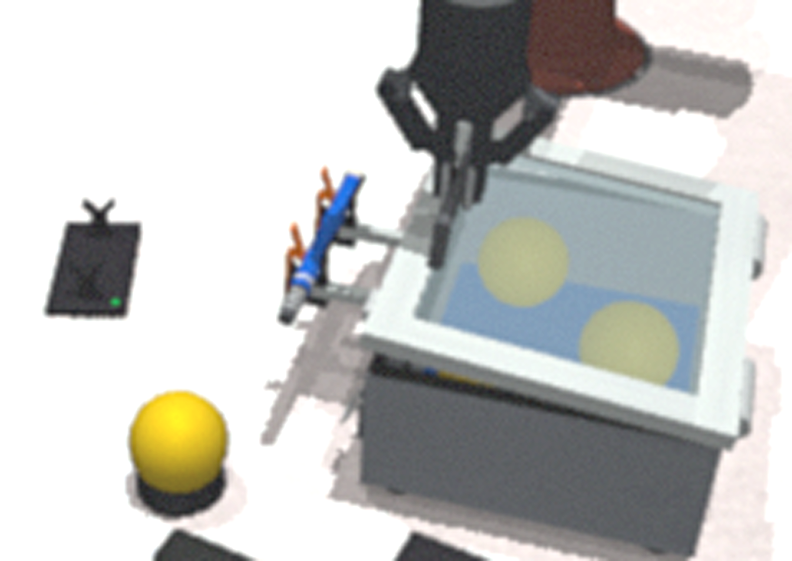

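The scene view shows the lid lifted with a gap at its front, the handle held, and the probe in both clips. I'll make one last numeric check of the probe and the bystanders.

Run:
```python
from h import *
np.set_printoptions(precision=4,suppress=True)
g=load('w11.png');h=cv2.cvtColor(g['img'],cv2.COLOR_BGR2HSV);m=cv2.inRange(h,(100,150,40),(125,255,255));m[:,:405]=0;m[:125]=0;m[345:]=0
p=np.argwhere(m)[:,::-1].astype(np.float32);L=cv2.fitLine(p,cv2.DIST_L2,0,.01,.01).ravel()
f=lambda v:(L[2]+(v-L[3])*L[0]/L[1],v)
a=onz(g,*f(58),.125);b=onz(g,*f(330),.125);d=(a-b)/np.linalg.norm(a-b);o=a-.107*d
print('probe ang',np.degrees(np.arctan2(d[1],d[0])),'origin',o-[.6017,-.0187,.125])
g=grab('top','t11.png')
h0=load('top0.png')['img'];h1=g['img']
for n,im in(('0',h0),('1',h1)):
    h=cv2.cvtColor(im,cv2.COLOR_BGR2HSV)
    for nm,lo,hi in(('red',(0,150,80),(3,255,255)),('yel',(20,150,80),(32,255,255))):
        k,l,st,c=cv2.connectedComponentsWithStats(cv2.inRange(h,lo,hi))
        print(n,nm,[c[i].round(1).tolist() for i in range(1,k) if st[i,4]>80])
r=h0[160:185,338:362];res=cv2.matchTemplate(h1[145:200,320:380],r,cv2.TM_CCOEFF_NORMED);print('weight',cv2.minMaxLoc(res),'expect (18,15)')
print(sensors.state()['joint_vel'].round(4))
```

```text
probe ang 7.710256136501236 origin [-0.0012 -0.0001  0.    ]
0 red [[458.7, 154.7], [456.4, 173.5], [404.1, 208.1], [34.1, 265.5]]
0 yel [[271.4, 167.1]]
1 red [[458.3, 154.6], [456.4, 173.4], [404.1, 208.3], [34.0, 265.7]]
1 yel [[271.5, 167.6]]
weight (-0.2501993179321289, 0.9995942711830139, (10, 28), (18, 15)) expect (18,15)
[0.0013 0.0004 0.0009 0.0006 0.0007 0.0009]
```

Run:
```python
from h import *
print(workorder.job_done())
```

```text
the job is handed in; nothing more can be done
None
```

I put the probe in its clips, broke the lid free of its seal and handed the job in at about 13 s, still holding the lid open by its handle. `job_done()` gives no verdict, so the results below are my own last checks.

- **Probe:** I pressed it down until the force rose to 15 N with only 0.2 mm of movement, then let go. At the end it measured within about 1–2 mm of the seat and under 0.5° from the box's direction, with both jaws over it. The lid stayed shut throughout.
- **Lid:** The upward pull peaked at about 16 N on the readings I took, and the seal gave way without a jump. It stands about 0.097 rad open (about 24 mm at the front edge), worked out from the rise of the tool. It is not moving, and the fingers carry about 6 N of its weight.
- **Bystanders:** The weight, T-key and ball are where they started in the top view, to within half a pixel.

Two small disagreements came up:
- The probe's length measured 199 mm instead of 195 mm.
- One reading put the handle's direction at 5.9°, while the other measurements put the box at about 7.3°.

Neither affected the fit.

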